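Free the ratchet pawl and lower the hold-down arm

TASK

The blue hold-down arm of the bench press is propped up by its ratchet. Press the red pawl tab down until it snaps over and the pawl stays free of the teeth, then push the arm down by its black cross handle until the rubber pad rests on the aluminium lid. Only push: do not raise the arm, and leave the lid, the tin, the bush and the screwdriver where they are.

Things in the scene. Friction and masses are not known exactly. Their poses are not given: they have to be found in the camera images.
- press: Fixed hold-down press, grey cheeks on a dark foot with a round aluminium table (136 mm across, top 10 mm above the bench). Origin on the bench under the arm's hinge; its x axis is the hinge direction (level), its y axis points from the hinge towards the table, whose centre is at y = 115 mm; the red tab lies on the -y side. The whole press varies in place and in yaw, and stands firm.
- press_hinge (a point): Hinge axis of the blue arm, 100 mm above the bench, above the press's origin. The arm turns about the press's x axis.
- press_arm (a joint): Elevation of the blue arm above level in rad: 0 = level, pad on the lid; starts raised at 0.6 to 0.85. It turns between -0.08 and 1.08. The hinge is stiff: the arm stays where it is left, and takes about 3 to 6 N at the handle to push down once the pawl is free. While the pawl is engaged it can drop at most one tooth (0.2 rad) and is then blocked.
- press_handle (a point): Centre of the black round cross handle at the arm's end, 190 mm from the hinge; the bar is 18 mm thick and 80 mm long, parallel to the press's x axis, so its top is 9 mm above this point.
- press_pad (a point): Centre of the underside of the arm's rubber pad (28 mm across), 115 mm along the arm and 66 mm below its centre line.
- pawl (a joint): Pawl angle in rad: 0 to 0.14 = in the teeth, over centre at 0.28, 0.5 = free, at its stop. A snap-over spring holds it in either place; about 2 to 4 N at the tab moves it. It stays free when released.
- pawl_tab (a point): Centre of the top face of the red pawl tab (34 mm along the press's x, 28 mm along its y). The tab swings about a pivot 70 mm from it towards the hinge (at y = -58 mm, 70 mm above the bench); its top is 90 mm above the bench with the pawl engaged and about 54 mm when free. Nothing is above it.
- lid: Loose turned aluminium lid, 116 mm across with a raised middle, 24 mm high, lying on the press table between four short pins. Origin at the centre of its underside.
- paste_tin: Yellow and silver tin, 57 mm across, 24 mm high, loose on the bench. Origin at the centre of its underside. Leave alone.
- bush: Brass bush, 24 mm across, 22 mm high, loose on the bench. Origin at the centre of its underside. Leave alone.
- screwdriver: Blue and black screwdriver, 163 mm long, lying on the bench. Origin at the middle of its underside. Leave alone.
Not all that is in view belongs to the job. Of the things that look like the lid, the smaller one is meant.

How it is judged:
By the outcome, as a careful person would: the job done as asked, in the order asked, and still so for the second after the job is handed in, with the robot touching nothing.
It also fails if it takes over 40 s, if anything falls off the work surface, if the arm or the gripper's body presses on something with over 40 N, if the wrist force passes 120 N, or if a joint passes its speed limit or range.

ROBOT

A 6-joint arm with a two-finger parallel gripper is mounted at the origin on the work surface; the furniture and walls round the work are solid. World frame = base frame: x ahead of the robot, y to its left, z up, the work surface at z = 0. Lengths are in m, angles in rad, forces in N, time in s.
With the tool pointing down it reaches from about 0.4 to 0.925 m from the base axis. Payload 3.4 kg.
Tool frame: the origin (TCP) lies midway between the tips of the shut fingers; the grasp point (between the pads) lies 19 mm behind it (bot.tcp_to_grasp is the distance from the TCP to the grasp point, in m); y points along the fingers, x is the direction in which the jaws open and shut, and the axes are right-handed (so a half turn about y gives the same grasp; the last joint's range is limited). The gripper opens to 85 mm and grips with 20 to 120 N. Pads are 22 mm wide; open, the fingers measure 114 mm over their backs; the gripper's body (76 mm by 85 mm) begins 54 mm behind the grasp point. The pads swing forward as they close: fully open they stand 13 mm farther back than shut.
Start: joints at [-1.2, 0.307, 1.506, -0, 1.328, -0.073], TCP at [0.247, -0.519, 0.231] pointing down, gripper open.
Joint ranges: [-3.12, 3.12], [-1.05, 2.28], [0.14, 2.33], [-1.42, 4.57], [0.1, 2.73], [-2.68, 2.68]. Speed limits (rad/s): [2.57, 2.57, 3.14, 3.14, 3.14, 3.14].

INTERFACE

Orientations are given as a rotation vector (axis times angle).
In Python, from station import bot, cams gives the robot as it stands.
- The arm moves only by the tool jog_arm, never from a script. Its argument "series" is a list of rows, each an object of numbers: "jaw": the closure, from 0 (fully open) to 1 (shut); "tx", "ty", "tz": the shift along the tool's x, y, z in mm; "spin": the turn about the tool's y in rad. In form: [{"jaw": .., "tx": .., "ty": .., "tz": .., "spin": ..}, ...]. A call has 1 to 5 rows; each row shifts and turns the commanded pose from where the row before left it, along the tool's axes as they then stand; what a row does not reach is not made up. A row lasts 1/12 s, in which the tool goes at most 41.7 mm and 7.16 degrees, less where a joint would pass 70% of its speed; a pose out of reach is approached as far as the arm can. A call with a gripper value outside its range is refused whole. The fingers move at their own pace and stop on an object; "grip_force" is the grip in N (left out, the last holds). Time passes only in rows, so rows that do not move let the fingers close. It gives the time, the measured TCP pose, the force and the opening at its end, in the units of the state.
- bot.observe(): the state, without advancing time (a new reading comes with each control period).
- cams.capture(name): name is "side" or "top" or "wrist"; returns a dict with "img" (480x640x3 uint8, blue, green, red), "range_z" (480x640 float32, m along the optical axis (not along the pixel's ray), 0 where there is no reading), "mtx" (3x3 intrinsics, pixels), "origin" and "rotation" of the camera in the world; the wrist camera has in their place "mount" (4x4, takes a point from camera to tool coordinates, whose origin is the TCP and whose axes are the tool frame's). Camera axes: x right, y down, z forward; pixel columns grow to the right and rows downward; lengths in m; the calibration is good to about 2 mm. The wrist camera is an equidistant fisheye: a pixel r from the principal point sees the ray r / f radians off the axis. A picture is of the moment at which its call begins: read the wrist's pose just before it.
- bot.hand_in(): hands the job in, once; it reports no verdict.
Trained networks look in the newest picture that a camera, given by its name, has taken for a name from the list of things; names that differ only in an ending like _2 or _b are one class to them, and where a whole thing is asked for, a point or a joint stands for the part that bears it (a point fixed in the world has none). Each returns a list of dicts, best first, with "p" (0 to 1); they miss things now and then, are a little off and sometimes report something else, mostly with a low value. They report only what shows in the picture. A call takes as long as a camera call. They do not tell look-alikes from the thing itself.
- cams.spot_in(thing, camera): "location" ([column, row] in pixels, amid what is visible of it).
- cams.trace(thing, camera): "mask" (480x640 bool, what is visible of it) and "location" ([column, row] in pixels, amid what is visible of it).
- cams.mark_of(thing, camera): "location" ([column, row] in pixels: a listed point, or the origin of a listed thing).
The state is a dict: "t": time; "joint_pos": joint angles; "joint_velocities": joint speeds; "joint_torque": joint torques, N m; "tcp_pos": TCP position; "eef_rot": TCP orientation; "ft_force": force on the tool from outside, world axes, zero at the start; "torque": the same for the moment, N m; "grip_width": finger opening in m.
Only numpy, scipy, OpenCV 4.12 (cv2) and the standard library are available. Lean on these libraries where they do the work, as an engineer would, in place of code of your own. Each camera call takes 0.05 s, during which the arm holds its last target.

## Working session

There is one attempt and no reset: what is moved stays moved. The work goes in short steps, Python scripts to look and compute and a tool call to move; the robot and the scene stay as the last step left them, time stands still between calls to the robot, and variables do not carry over. Pictures are saved under pics/ and viewed, and the job is handed in when it is done.

Besides the shell and the picture viewer there is one more tool, called after "Request:" by a JSON object that holds its "op" and its "data", one argument or row to a line. jog_arm: Moves the arm, as the interface text tells. Its arguments: {"type":"object","properties":{"series":{"type":"array"},"grip_force":{"type":"number"}},"required":["series"]}

```bash
mkdir -p pics; ls; python3 - <<'E'
from station import bot, cams
import cv2
print(bot.observe())
for n in ("side","top"):
    c=cams.capture(n); cv2.imwrite(f"pics/{n}0.png",c["img"]); print(n,c["mtx"].tolist(),c["origin"],c["rotation"])
    for t in ("press","press_hinge","press_handle","press_pad","pawl_tab","lid","paste_tin","bush","screwdriver"):
        print(t,[(round(d["p"],2),[round(float(v)) for v in d["location"]]) for d in cams.mark_of(t,n)[:3]])
E
```

```text
pics
{'t': 0.0, 'joint_pos': array([-1.20047363e+00,  3.07577768e-01,  1.50769669e+00, -8.48239724e-06,
        1.32837598e+00, -7.35411745e-02]), 'joint_velocities': array([ 0.00050849, -0.00029484, -0.00054765, -0.0008404 ,  0.00141222,
        0.00051335]), 'joint_torque': array([-2.14565453e-04, -4.57554102e+01, -2.51914001e+01, -8.39003064e-05,
        1.34465660e-02,  3.80245851e-06]), 'tcp_pos': array([ 0.24662206, -0.5186469 ,  0.23036951]), 'eef_rot': array([-1.38584199,  0.87754906, -0.87482739]), 'ft_force': array([-0.64176099,  0.0377459 ,  0.13811025]), 'torque': array([-0.06224205,  0.02490563,  0.03131761]), 'grip_width': 0.08513935878015436}
side [[448.96311742027757, 0.0, 319.77859661253456], [0.0, 448.96311742027757, 241.11134746759146], [0.0, 0.0, 1.0]] [-0.14626441  1.18041405  0.70639568] [-0.68051931  2.37927156 -1.42624826]
press [(0.94, [351, 252]), (0.47, [337, 268])]
press_hinge []
press_handle [(0.67, [334, 199]), (0.47, [408, 236])]
press_pad [(0.86, [334, 233])]
pawl_tab [(0.56, [368, 215])]
lid [(0.93, [340, 265]), (0.68, [240, 363])]
paste_tin [(0.56, [321, 300])]
bush []
screwdriver [(0.41, [409, 235]), (0.35, [339, 267]), (0.32, [335, 232])]
top [[487.9013915730789, 0.0, 323.39735138151065], [0.0, 487.9013915730789, 234.07722800906697], [0.0, 0.0, 1.0]] [0.29212071 0.24046854 1.26251759] [-2.14368067  2.15230283 -0.19103665]
press [(0.94, [383, 260])]
press_hinge [(0.97, [389, 254])]
press_handle [(0.78, [332, 253])]
press_pad [(0.9, [334, 255])]
pawl_tab [(0.72, [464, 292]), (0.71, [440, 249])]
lid [(0.9, [339, 262]), (0.68, [164, 270])]
paste_tin [(0.81, [282, 282])]
bush [(0.53, [478, 186])]
screwdriver [(0.78, [467, 290])]
```

View pics/side0.png

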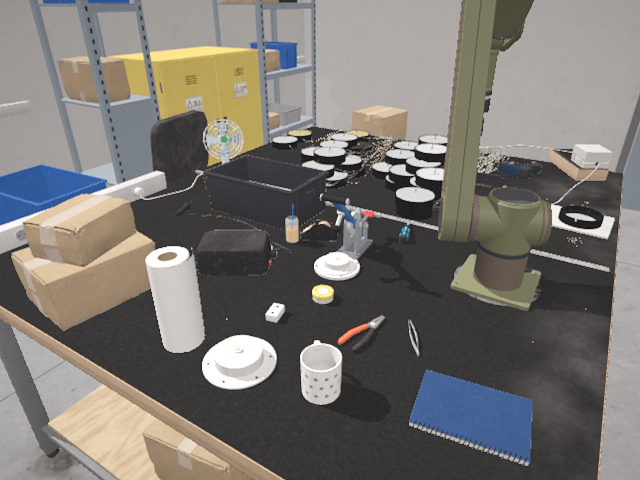

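View pics/top0.png

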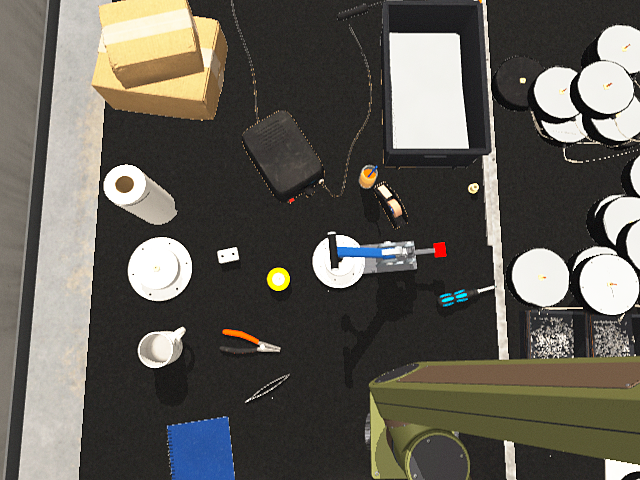

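The top view shows the press at (390,255), with its red tab at (440,249), black cross handle at (333,252) and small lid at (338,262). The tab could be confused with the screwdriver at (464,292). The lid could be confused with the big plate at (160,268), which is a look-alike. Next I'll measure and take a close crop.

```bash
cat > h.py <<'E'
from station import bot, cams
import cv2, numpy as np
from scipy.spatial.transform import Rotation as R
def cloud(c):
    v,u=np.mgrid[0:480,0:640]; K=c["mtx"]; z=c["range_z"]
    p=np.stack([(u-K[0,2])/K[0,0]*z,(v-K[1,2])/K[1,1]*z,z],-1)
    r=np.array(c["rotation"]); M=R.from_rotvec(r).as_matrix() if r.size==3 else r
    return p@M.T+np.array(c["origin"])
E
python3 - <<'E'
from h import *
np.set_printoptions(precision=4,suppress=True)
for n in ("top","side"):
    c=cams.capture(n); P=cloud(c); ok=c["range_z"]>0
    hsv=cv2.cvtColor(c["img"],cv2.COLOR_BGR2HSV)
    near=(abs(P[...,0]-.27)<.25)&(abs(P[...,1]-.1)<.3)&ok
    red=((hsv[...,0]<8)|(hsv[...,0]>172))&(hsv[...,1]>150)&(hsv[...,2]>90)&near&(P[...,2]>.03)
    blue=(hsv[...,0]>95)&(hsv[...,0]<125)&(hsv[...,1]>120)&near&(P[...,2]>.1)
    for nm,m in(("red",red),("blue",blue)):
        q=P[m]; print(n,nm,len(q), np.median(q,0) if len(q) else '', np.percentile(q,[5,95],axis=0) if len(q) else '')
    q=P[blue]; 
    if len(q)>10:
        k=q[:,2].argsort(); 
        w=np.linalg.svd(q-q.mean(0))[2][0]; print("dir",w,q.mean(0))
    for t in("lid","press_handle","paste_tin","bush","pawl_tab"):
        for d in cams.trace(t,n)[:2]:
            m=d["mask"]&ok
            print(t,round(d["p"],2),np.array(d["location"]),m.sum(),np.median(P[m],0) if m.any() else '')
    if n=="top":
        cv2.imwrite("pics/crop1.png",cv2.resize(c["img"][160:340,270:510],None,fx=3.3,fy=3.3,interpolation=cv2.INTER_CUBIC))
    else: cv2.imwrite("pics/crop2.png",cv2.resize(c["img"][180:300,290:430],None,fx=5,fy=5,interpolation=cv2.INTER_CUBIC))
E
```

```text
top red 156 [ 0.4401 -0.0674  0.0819] [[ 0.4253 -0.0796  0.0778]
 [ 0.4552 -0.0557  0.0865]]
top blue 472 [0.4224 0.135  0.181 ] [[0.4127 0.0654 0.1153]
 [0.4341 0.1867 0.2304]]
dir [-0.0361  0.7293  0.6832] [0.423  0.1324 0.179 ]
lid 0.76 [340.4 266. ] 1005 [0.4055 0.1743 0.0154]
lid 0.65 [162.1 270.2] 3213 [0.4005 0.629  0.0092]
press_handle 0.66 [354.4 252.2] 1017 [0.4237 0.1523 0.193 ]
paste_tin 0.67 [281.8 279.3] 381 [0.3747 0.3312 0.024 ]
bush 0.73 [282.1 280.8] 370 [0.3745 0.3311 0.024 ]
bush 0.64 [477.  186.9] 35 [ 0.613  -0.1795  0.0159]
pawl_tab 0.6 [431.7 251.2] 338 [ 0.4366 -0.0552  0.0801]
side red 43 [ 0.4379 -0.0638  0.0804] [[ 0.4273 -0.0768  0.0753]
 [ 0.456  -0.0538  0.0835]]
side blue 157 [0.4173 0.1379 0.1707] [[0.4102 0.0764 0.1137]
 [0.4248 0.2034 0.2225]]
dir [-0.0635  0.7516  0.6565] [0.4169 0.1413 0.1698]
lid 0.81 [337.3 265.2] 641 [0.4129 0.1953 0.0205]
lid 0.8 [237.3 364.4] 3156 [0.3883 0.656  0.0125]
press_handle 0.97 [342.2 215.2] 670 [0.4229 0.1637 0.1585]
paste_tin 0.91 [318.6 293.9] 334 [0.3712 0.3425 0.022 ]
paste_tin 0.64 [345.9 231.5] 1914 [0.4201 0.0866 0.0621]
pawl_tab 0.69 [346.6 230.3] 1937 [0.4198 0.0874 0.0613]
pawl_tab 0.39 [364.5 215.4] 67 [ 0.4401 -0.0576  0.0789]
```

View pics/crop1.png

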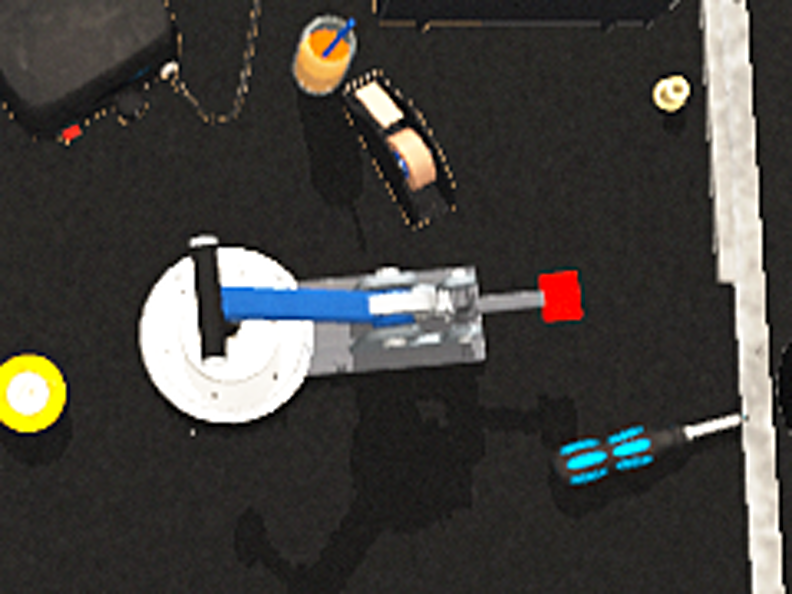

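View pics/crop2.png

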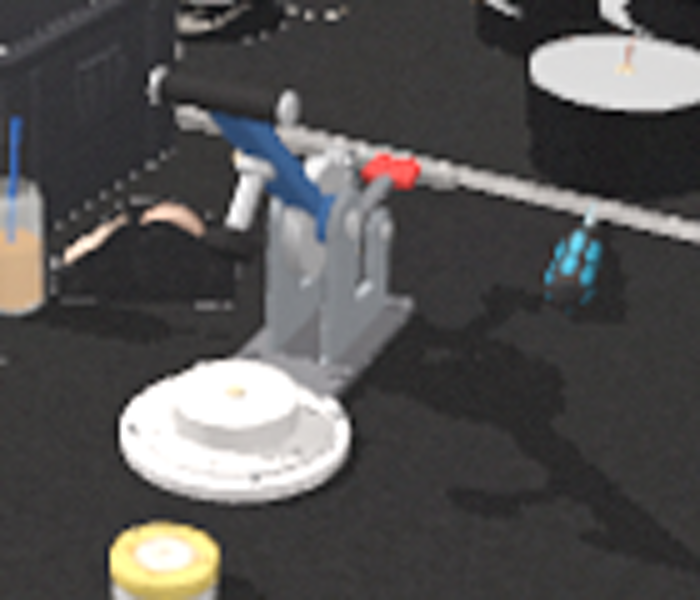

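The crop confirms the choices. The red tab is at crop (560,296) on the end of the pawl lever, separate from the screwdriver at (610,455). The lid in use is the small disc under the black handle. Next I'll compute the press frame and the tool axes.

```bash
python3 - <<'E'
from h import *
np.set_printoptions(precision=4,suppress=True)
for n in("top","side"):
    c=cams.capture(n); P=cloud(c); g=c["img"].max(-1)
    m=(g<70)&(c["range_z"]>0)&(P[...,2]>.17)&(abs(P[...,0]-.42)<.08)&(abs(P[...,1]-.2)<.08)
    q=P[m]; print(n,len(q)); 
    if len(q)>5: print(q.mean(0),np.percentile(q,[3,97],axis=0),np.linalg.svd(q-q.mean(0))[2][0])
s=bot.observe(); M=R.from_rotvec(s["eef_rot"]).as_matrix(); print(M)
print("d tool mm to above tab:",1000*M.T@(np.array([.440,-.0675,.17])-s["tcp_pos"]))
E
```

```text
top 248
[0.4196 0.2001 0.2378] [[0.386  0.1915 0.233 ]
 [0.4535 0.2081 0.242 ]] [-0.9964 -0.0847 -0.0029]
side 125
[0.4198 0.2064 0.2335] [[0.3871 0.1979 0.2265]
 [0.4519 0.2125 0.2389]] [-0.9975 -0.0643  0.0291]
[[ 0.4294  0.      0.9031]
 [-0.9031 -0.      0.4294]
 [ 0.     -1.      0.    ]]
d tool mm to above tab: [-325.119    61.3106  368.4288]
```

Request:
{"op": "jog_arm", "data": {
  "series": [
    {"jaw": 1,"tx": -27,"ty": 0,"tz": 30,"spin": 0},
    {"jaw": 1,"tx": -27,"ty": 0,"tz": 30,"spin": 0},
    {"jaw": 1,"tx": -27,"ty": 0,"tz": 30,"spin": 0},
    {"jaw": 1,"tx": -27,"ty": 0,"tz": 30,"spin": 0},
    {"jaw": 1,"tx": -27,"ty": 0,"tz": 30,"spin": 0}
  ]
}}

```text
t: 2.12
tcp_pos: [0.3246, -0.3314, 0.2313]
eef_rot: [-1.387, 0.877, -0.877]
ft_force: [0.7, 0.1, -0.3]
grip_width: 0.0254
```

Request:
{"op": "jog_arm", "data": {
  "series": [
    {"jaw": 1,"tx": -27,"ty": 0,"tz": 30,"spin": 0},
    {"jaw": 1,"tx": -27,"ty": 0,"tz": 30,"spin": 0},
    {"jaw": 1,"tx": -27,"ty": 0,"tz": 30,"spin": 0},
    {"jaw": 1,"tx": -27,"ty": 0,"tz": 30,"spin": 0},
    {"jaw": 1,"tx": -27,"ty": 0,"tz": 30,"spin": 0}
  ]
}}

```text
t: 2.53
tcp_pos: [0.4023, -0.1449, 0.2317]
eef_rot: [-1.387, 0.876, -0.878]
ft_force: [0.1, -0.4, -0.6]
grip_width: -0.0002
```

Request:
{"op": "jog_arm", "data": {
  "series": [
    {"jaw": 1,"tx": -27,"ty": 0,"tz": 30,"spin": 0},
    {"jaw": 1,"tx": 0,"ty": 0,"tz": 0,"spin": 0.12},
    {"jaw": 1,"tx": 0,"ty": 0,"tz": 0,"spin": 0.12},
    {"jaw": 1,"tx": 0,"ty": 0,"tz": 0,"spin": 0.12},
    {"jaw": 1,"tx": 0,"ty": 0,"tz": 0,"spin": 0}
  ]
}}

```text
t: 2.95
tcp_pos: [0.4176, -0.1088, 0.2314]
eef_rot: [-1.247, 1.148, -1.148]
ft_force: [-0.1, 0.1, 0.0]
grip_width: 0.0001
```

```bash
cat > rel.py <<'E'
from h import *
import sys
np.set_printoptions(precision=4,suppress=True)
s=bot.observe(); M=R.from_rotvec(s["eef_rot"]).as_matrix()
print(s["t"],s["tcp_pos"],s["ft_force"],s["grip_width"]); print(M)
t=np.array([float(v) for v in sys.argv[1:4]]); print("tool mm",1000*M.T@(t-s["tcp_pos"]))
E
python3 rel.py .44 -.0675 .11
python3 - <<'E'
from h import *
c=cams.capture("wrist"); cv2.imwrite("pics/w1.png",c["img"])
c=cams.capture("top"); cv2.imwrite("pics/t1.png",c["img"])
E
```

```text
2.95 [ 0.4176 -0.1088  0.2314] [-0.0658  0.0968  0.0279] 7.301330956750244e-05
[[ 0.0824  0.0003  0.9966]
 [-0.9966 -0.0001  0.0824]
 [ 0.0002 -1.      0.0003]]
tool mm [-39.3001 121.44    25.699 ]
```

View pics/w1.png

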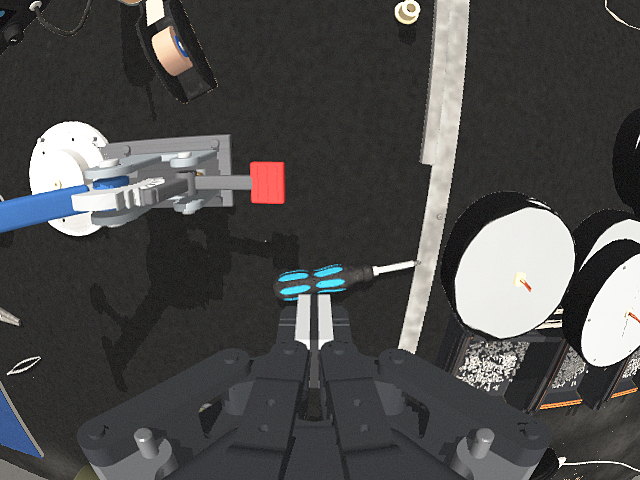

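The wrist view shows the tab at (268,182), ahead of the fingers and to their left. The screwdriver at (320,282) lies on the bench, well below. I'll check the tab position with the wrist camera.

```bash
python3 - <<'E'
from h import *
np.set_printoptions(precision=4,suppress=True)
s=bot.observe(); c=cams.capture("wrist"); M=R.from_rotvec(s["eef_rot"]).as_matrix()
hsv=cv2.cvtColor(c["img"],cv2.COLOR_BGR2HSV)
red=((hsv[...,0]<6)|(hsv[...,0]>174))&(hsv[...,1]>170)&(hsv[...,2]>120)
red[:120]=0;red[240:]=0;red[:,:220]=0;red[:,320:]=0
v,u=np.nonzero(red); K=c["mtx"]; z=c["range_z"][v,u]
x=(u-K[0,2])/K[0,0]; y=(v-K[1,2])/K[1,1]; r=np.hypot(x,y); k=np.tan(r)/r
p=np.stack([x*k*z,y*k*z,z,np.ones_like(z)],-1)[z>0]@c["mount"].T
w=p[:,:3]@M.T+s["tcp_pos"]; print(len(w),np.median(w,0),np.percentile(w,[3,97],axis=0))
E
```

```text
235 [ 0.4475 -0.0758  0.0813] [[ 0.4272 -0.0821  0.077 ]
 [ 0.4619 -0.0524  0.0841]]
```

Request:
{"op": "jog_arm", "data": {
  "series": [
    {"jaw": 1,"tx": -20,"ty": 20,"tz": 14,"spin": 0},
    {"jaw": 1,"tx": -20,"ty": 20,"tz": 14,"spin": 0},
    {"jaw": 1,"tx": 0,"ty": 30,"tz": 0,"spin": 0},
    {"jaw": 1,"tx": 0,"ty": 30,"tz": 0,"spin": 0},
    {"jaw": 1,"tx": 0,"ty": 30,"tz": 0,"spin": 0}
  ]
}}

```text
t: 3.52
tcp_pos: [0.4425, -0.0673, 0.1005]
eef_rot: [-1.248, 1.144, -1.147]
ft_force: [0.3, -0.7, 0.5]
grip_width: 0.0001
```

```bash
python3 rel.py .442 -.0675 .09
python3 - <<'E'
from h import *
a=cams.capture("wrist")["img"][60:420,60:520]
b=cams.capture("side")["img"][170:290,280:430]
cv2.imwrite("pics/w2.png",a);cv2.imwrite("pics/s2.png",cv2.resize(b,None,fx=4,fy=4,interpolation=2))
E
```

```text
3.5167 [ 0.4425 -0.0673  0.1005] [ 0.3034 -0.7289  0.5068] 6.902288165518863e-05
[[ 0.0863  0.0018  0.9963]
 [-0.9963 -0.0004  0.0863]
 [ 0.0006 -1.      0.0017]]
tool mm [ 0.113  10.548  -0.5554]
```

View pics/w2.png

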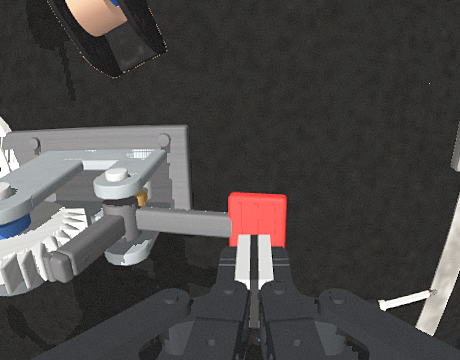

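View pics/s2.png

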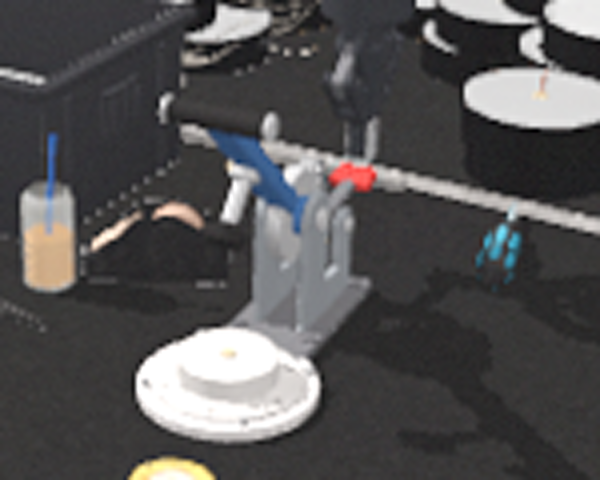

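The fingers are centred over the tab (wrist crop (257,220)), so I'll press down.

Request:
{"op": "jog_arm", "data": {
  "series": [
    {"jaw": 1,"tx": 0,"ty": 8,"tz": 0,"spin": 0},
    {"jaw": 1,"tx": 0,"ty": 8,"tz": 0,"spin": 0},
    {"jaw": 1,"tx": 0,"ty": 5,"tz": 0,"spin": 0},
    {"jaw": 1,"tx": 0,"ty": 5,"tz": 0,"spin": 0},
    {"jaw": 1,"tx": 0,"ty": 0,"tz": 0,"spin": 0}
  ]
}}

```text
t: 4.03
tcp_pos: [0.4421, -0.0674, 0.0753]
eef_rot: [-1.247, 1.147, -1.148]
ft_force: [0.5, 0.2, -0.4]
grip_width: -0.0001
```

Request:
{"op": "jog_arm", "data": {
  "series": [
    {"jaw": 1,"tx": 0,"ty": 5,"tz": 0,"spin": 0},
    {"jaw": 1,"tx": 0,"ty": 5,"tz": 0,"spin": 0},
    {"jaw": 1,"tx": 0,"ty": 4,"tz": 0,"spin": 0},
    {"jaw": 1,"tx": 0,"ty": 3,"tz": 0,"spin": 0},
    {"jaw": 1,"tx": 0,"ty": 0,"tz": 0,"spin": 0}
  ]
}}

```text
t: 4.45
tcp_pos: [0.4414, -0.067, 0.0576]
eef_rot: [-1.248, 1.148, -1.146]
ft_force: [-0.6, -0.2, 0.7]
grip_width: -0.0002
```

```bash
python3 rel.py .442 -.0675 .054
python3 - <<'E'
from h import *
a=cams.capture("wrist")["img"][60:420,60:520]
b=cams.capture("side")["img"][170:290,280:430]
cv2.imwrite("pics/w3.png",a);cv2.imwrite("pics/s3.png",cv2.resize(b,None,fx=4,fy=4,interpolation=2))
E
```

```text
4.45 [ 0.4414 -0.067   0.0576] [-0.6335 -0.2451  0.6979] -0.0001840267513606781
[[ 0.0838 -0.0013  0.9965]
 [-0.9965  0.0003  0.0838]
 [-0.0004 -1.     -0.0013]]
tool mm [0.5197 3.6464 0.5522]
```

View pics/w3.png

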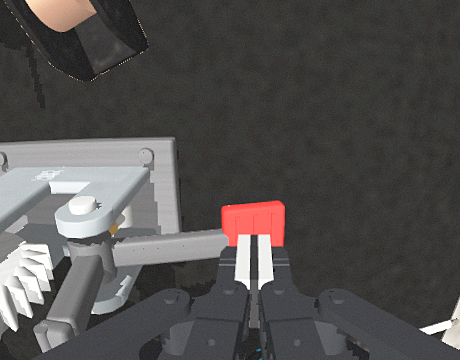

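View pics/s3.png

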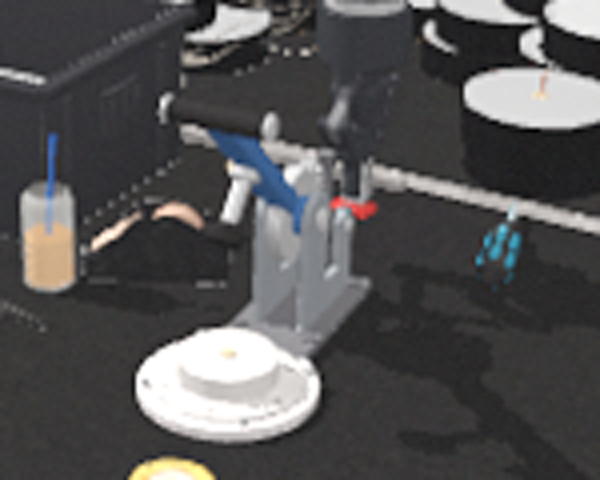

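The tab has swung down and the force is about 0, so it has probably snapped ahead of the finger. I'll go a little further to confirm it is at its stop.

Request:
{"op": "jog_arm", "data": {
  "series": [
    {"jaw": 1,"tx": 0,"ty": 2,"tz": 0,"spin": 0},
    {"jaw": 1,"tx": 0,"ty": 2,"tz": 0,"spin": 0},
    {"jaw": 1,"tx": 0,"ty": 0,"tz": 0,"spin": 0}
  ]
}}

```text
t: 4.8
tcp_pos: [0.4424, -0.0672, 0.0549]
eef_rot: [-1.247, 1.147, -1.148]
ft_force: [-2.0, 1.2, 10.2]
grip_width: -0.0002
```

Request:
{"op": "jog_arm", "data": {
  "series": [
    {"jaw": 1,"tx": 0,"ty": 1,"tz": 0,"spin": 0},
    {"jaw": 1,"tx": 0,"ty": 1,"tz": 0,"spin": 0},
    {"jaw": 1,"tx": 0,"ty": 0,"tz": 0,"spin": 0}
  ]
}}

```text
t: 5.05
tcp_pos: [0.4426, -0.067, 0.0542]
eef_rot: [-1.246, 1.146, -1.148]
ft_force: [-3.5, 1.8, 23.7]
grip_width: -0.0
```

The tab is at its stop: 24 N at z = 0.054. I'll lift off and check that it stays down.

Request:
{"op": "jog_arm", "data": {
  "series": [
    {"jaw": 1,"tx": 0,"ty": -20,"tz": 0,"spin": 0},
    {"jaw": 1,"tx": 0,"ty": -40,"tz": 0,"spin": 0},
    {"jaw": 1,"tx": 0,"ty": -40,"tz": 0,"spin": 0},
    {"jaw": 1,"tx": 0,"ty": -40,"tz": 0,"spin": 0},
    {"jaw": 1,"tx": 0,"ty": -40,"tz": 0,"spin": 0}
  ]
}}

```text
t: 5.47
tcp_pos: [0.4413, -0.067, 0.2342]
eef_rot: [-1.248, 1.147, -1.147]
ft_force: [0.7, -0.5, -0.5]
grip_width: -0.0001
```

Request:
{"op": "jog_arm", "data": {
  "series": [
    {"jaw": 1,"tx": 0,"ty": -40,"tz": 0,"spin": 0},
    {"jaw": 1,"tx": 0,"ty": 0,"tz": 0,"spin": 0}
  ]
}}

```text
t: 5.63
tcp_pos: [0.4467, -0.0683, 0.2804]
eef_rot: [-1.24, 1.134, -1.158]
ft_force: [1.5, -0.4, 0.5]
grip_width: -0.0005
```

```bash
python3 rel.py .4195 .2025 .275
python3 - <<'E'
from h import *
np.set_printoptions(precision=4,suppress=True)
c=cams.capture("top");P=cloud(c);cv2.imwrite("pics/t4.png",cv2.resize(c["img"][160:340,270:510],None,fx=3.3,fy=3.3,interpolation=2))
g=c["img"].max(-1)
m=(g<70)&(c["range_z"]>0)&(P[...,2]>.17)&(abs(P[...,0]-.42)<.06)&(abs(P[...,1]-.2)<.06)
q=P[m];print(len(q),q.mean(0),np.percentile(q,[3,97],axis=0))
c=cams.capture("side");P=cloud(c);hsv=cv2.cvtColor(c["img"],cv2.COLOR_BGR2HSV)
red=((hsv[...,0]<8)|(hsv[...,0]>172))&(hsv[...,1]>150)&(abs(P[...,0]-.44)<.05)&(abs(P[...,1]+.067)<.05)
print(np.median(P[red],0))
cv2.imwrite("pics/s4.png",cv2.resize(c["img"][170:290,280:430],None,fx=4,fy=4,interpolation=2))
E
```

```text
5.6333 [ 0.4467 -0.0683  0.2804] [ 1.4971 -0.3708  0.4997] -0.0004635523921094107
[[ 0.0838  0.0157  0.9964]
 [-0.9965 -0.0039  0.0839]
 [ 0.0052 -0.9999  0.0153]]
tool mm [-272.1945    3.9255   -4.4723]
248 [0.4197 0.2001 0.2376] [[0.3861 0.1916 0.2333]
 [0.4536 0.2082 0.2414]]
[ 0.4313 -0.0638  0.0523]
```

View pics/s4.png

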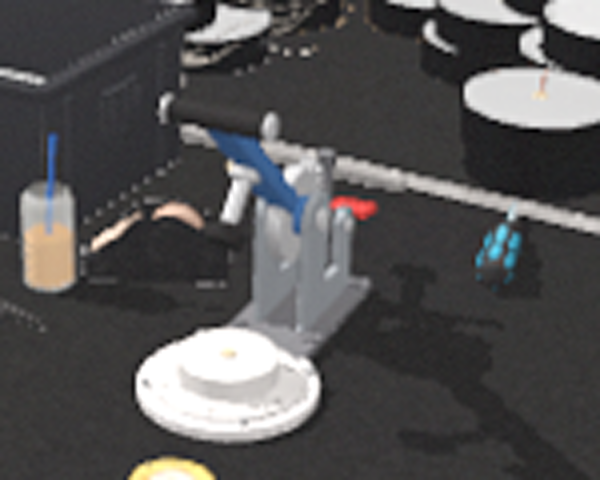

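The tab stays down and free (side crop (352,208), z ≈ 0.052). Now I'll move over the handle.

Request:
{"op": "jog_arm", "data": {
  "series": [
    {"jaw": 1,"tx": -39,"ty": 0,"tz": 0,"spin": 0},
    {"jaw": 1,"tx": -39,"ty": 0,"tz": 0,"spin": 0},
    {"jaw": 1,"tx": -39,"ty": 0,"tz": 0,"spin": 0},
    {"jaw": 1,"tx": -39,"ty": 0,"tz": -2,"spin": 0},
    {"jaw": 1,"tx": -39,"ty": 0,"tz": -2,"spin": 0}
  ]
}}

```text
t: 6.15
tcp_pos: [0.4197, 0.128, 0.2701]
eef_rot: [-1.251, 1.151, -1.146]
ft_force: [0.9, 0.1, -0.5]
grip_width: 0.0003
```

Request:
{"op": "jog_arm", "data": {
  "series": [
    {"jaw": 1,"tx": -39,"ty": 0,"tz": 0,"spin": 0},
    {"jaw": 1,"tx": -38,"ty": 0,"tz": 0,"spin": 0},
    {"jaw": 1,"tx": 0,"ty": 0,"tz": 0,"spin": 0}
  ]
}}

```text
t: 6.4
tcp_pos: [0.4132, 0.2093, 0.2701]
eef_rot: [-1.251, 1.147, -1.139]
ft_force: [0.9, -0.3, 0.5]
grip_width: 0.0004
```

```bash
python3 rel.py .4195 .2035 .245
python3 - <<'E'
from h import *
a=cams.capture("wrist")["img"];cv2.imwrite("pics/w5.png",a)
b=cams.capture("side")["img"][120:290,250:430];cv2.imwrite("pics/s5.png",cv2.resize(b,None,fx=3.4,fy=3.4,interpolation=2))
E
```

```text
6.4 [0.4132 0.2093 0.2701] [ 0.8594 -0.3064  0.4883] 0.00041149122183049776
[[ 0.0897 -0.0039  0.996 ]
 [-0.996   0.0028  0.0897]
 [-0.0031 -1.     -0.0037]]
tool mm [ 6.4067 25.0825  5.862 ]
```

View pics/w5.png

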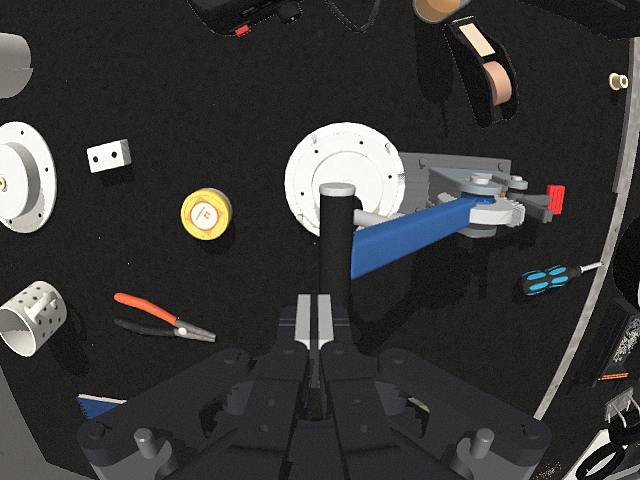

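View pics/s5.png

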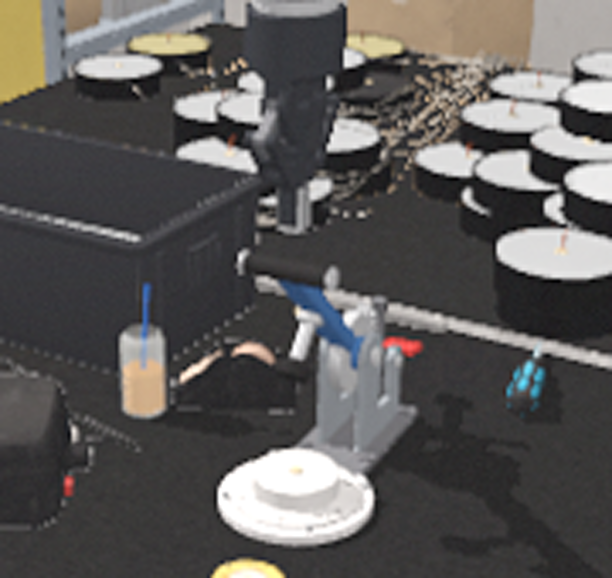

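The fingers are above the bar and about 6 mm outboard. I'll correct that and then push down along the arc in small steps.

Request:
{"op": "jog_arm", "data": {
  "series": [
    {"jaw": 1,"tx": 6,"ty": 10,"tz": 6,"spin": 0},
    {"jaw": 1,"tx": 0,"ty": 10,"tz": 0,"spin": 0},
    {"jaw": 1,"tx": 0,"ty": 5,"tz": 0,"spin": 0},
    {"jaw": 1,"tx": -2,"ty": 5,"tz": 0,"spin": 0},
    {"jaw": 1,"tx": -4,"ty": 6,"tz": 0,"spin": 0}
  ]
}}

```text
t: 6.92
tcp_pos: [0.4209, 0.2027, 0.2357]
eef_rot: [-1.248, 1.15, -1.149]
ft_force: [-2.6, -1.1, 5.8]
grip_width: -0.0002
```

Request:
{"op": "jog_arm", "data": {
  "series": [
    {"jaw": 1,"tx": -5,"ty": 6,"tz": 0,"spin": 0},
    {"jaw": 1,"tx": -5,"ty": 6,"tz": 0,"spin": 0},
    {"jaw": 1,"tx": -4,"ty": 6,"tz": 0,"spin": 0},
    {"jaw": 1,"tx": 0,"ty": 0,"tz": 0,"spin": 0}
  ]
}}

```text
t: 7.25
tcp_pos: [0.4199, 0.219, 0.2173]
eef_rot: [-1.248, 1.147, -1.146]
ft_force: [0.1, 0.1, -0.3]
grip_width: -0.0004
```

```bash
python3 rel.py .414 .223 .216
python3 - <<'E'
from h import *
a=cams.capture("wrist")["img"];cv2.imwrite("pics/w6.png",a)
b=cams.capture("side")["img"][120:290,250:430];cv2.imwrite("pics/s6.png",cv2.resize(b,None,fx=3.4,fy=3.4,interpolation=2))
E
```

```text
7.25 [0.4199 0.219  0.2173] [ 0.1042  0.1014 -0.2672] -0.00036562710576357464
[[ 0.0844 -0.0002  0.9964]
 [-0.9964  0.0006  0.0844]
 [-0.0006 -1.     -0.0002]]
tool mm [-4.5068  1.3243 -5.5512]
```

View pics/w6.png

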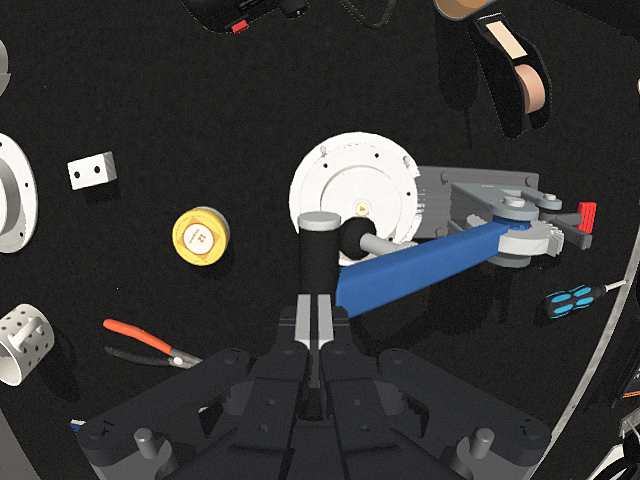

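View pics/s6.png

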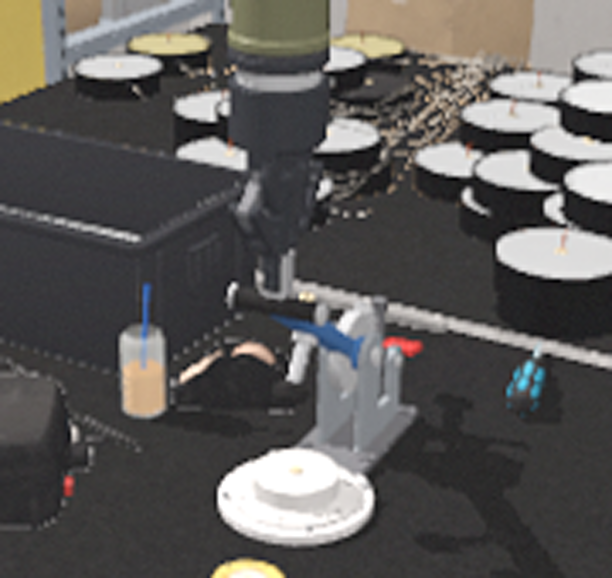

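The bar is following and sits centred under the fingers (wrist view (317,290)). I'll keep going.

Request:
{"op": "jog_arm", "data": {
  "series": [
    {"jaw": 1,"tx": -4,"ty": 7,"tz": 0,"spin": 0},
    {"jaw": 1,"tx": -4,"ty": 7,"tz": 0,"spin": 0},
    {"jaw": 1,"tx": -4,"ty": 7,"tz": 0,"spin": 0},
    {"jaw": 1,"tx": -3,"ty": 7,"tz": 0,"spin": 0},
    {"jaw": 1,"tx": -3,"ty": 7,"tz": 0,"spin": 0}
  ]
}}

```text
t: 7.77
tcp_pos: [0.4191, 0.2385, 0.1841]
eef_rot: [-1.242, 1.148, -1.145]
ft_force: [-2.3, 4.9, 6.9]
grip_width: -0.0001
```

Request:
{"op": "jog_arm", "data": {
  "series": [
    {"jaw": 1,"tx": -3,"ty": 7,"tz": 0,"spin": 0},
    {"jaw": 1,"tx": -2,"ty": 7,"tz": 0,"spin": 0},
    {"jaw": 1,"tx": -2,"ty": 7,"tz": 0,"spin": 0},
    {"jaw": 1,"tx": -2,"ty": 7,"tz": 0,"spin": 0},
    {"jaw": 1,"tx": -2,"ty": 7,"tz": 0,"spin": 0}
  ]
}}

```text
t: 8.18
tcp_pos: [0.4188, 0.2493, 0.149]
eef_rot: [-1.242, 1.147, -1.146]
ft_force: [-1.2, 3.1, 4.6]
grip_width: -0.0
```

```bash
python3 rel.py .414 .253 .109
python3 - <<'E'
from h import *
a=cams.capture("wrist")["img"];cv2.imwrite("pics/w7.png",a)
b=cams.capture("side")["img"][120:290,250:430];cv2.imwrite("pics/s7.png",cv2.resize(b,None,fx=3.4,fy=3.4,interpolation=2))
E
```

```text
8.1833 [0.4188 0.2493 0.149 ] [-1.2274  3.1152  4.6356] -3.222257541562472e-06
[[ 0.0832  0.0031  0.9965]
 [-0.9965  0.0043  0.0832]
 [-0.0041 -1.      0.0034]]
tool mm [-3.9277 39.9923 -4.5918]
```

View pics/w7.png

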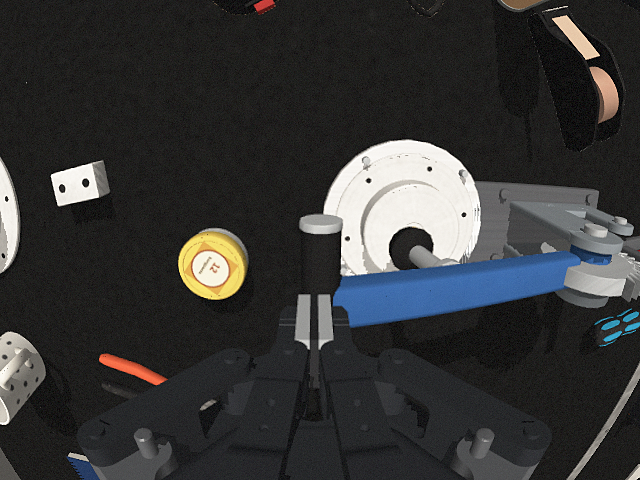

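View pics/s7.png

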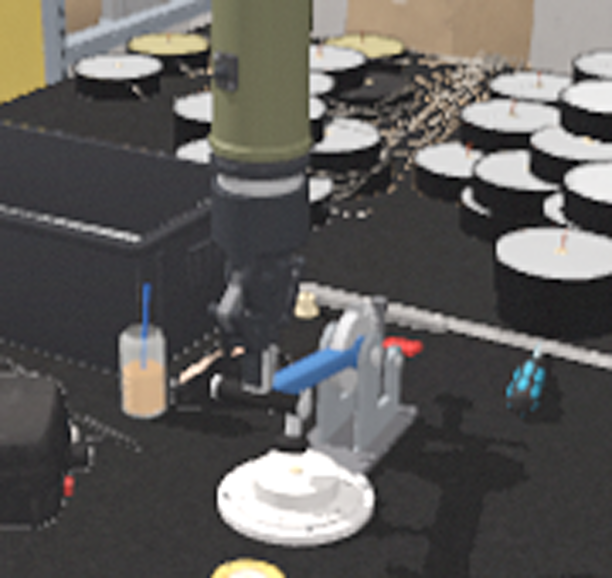

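Request:
{"op": "jog_arm", "data": {
  "series": [
    {"jaw": 1,"tx": -1,"ty": 6,"tz": 0,"spin": 0},
    {"jaw": 1,"tx": -1,"ty": 6,"tz": 0,"spin": 0},
    {"jaw": 1,"tx": -1,"ty": 6,"tz": 0,"spin": 0},
    {"jaw": 1,"tx": 0,"ty": 6,"tz": 0,"spin": 0},
    {"jaw": 1,"tx": 0,"ty": 5,"tz": 0,"spin": 0}
  ]
}}

```text
t: 8.7
tcp_pos: [0.4178, 0.2502, 0.1188]
eef_rot: [-1.247, 1.147, -1.147]
ft_force: [-0.1, 2.2, 4.3]
grip_width: -0.0005
```

Request:
{"op": "jog_arm", "data": {
  "series": [
    {"jaw": 1,"tx": 0,"ty": 2,"tz": 0,"spin": 0},
    {"jaw": 1,"tx": 0,"ty": 2,"tz": 0,"spin": 0},
    {"jaw": 1,"tx": 0,"ty": 0,"tz": 0,"spin": 0}
  ]
}}

```text
t: 8.95
tcp_pos: [0.4171, 0.2492, 0.1147]
eef_rot: [-1.249, 1.147, -1.148]
ft_force: [0.1, 1.3, 0.4]
grip_width: -0.0001
```

Request:
{"op": "jog_arm", "data": {
  "series": [
    {"jaw": 1,"tx": 0,"ty": 2,"tz": 0,"spin": 0},
    {"jaw": 1,"tx": 0,"ty": 2,"tz": 0,"spin": 0},
    {"jaw": 1,"tx": 0,"ty": 0,"tz": 0,"spin": 0}
  ]
}}

```text
t: 9.2
tcp_pos: [0.4169, 0.2494, 0.1109]
eef_rot: [-1.249, 1.147, -1.147]
ft_force: [-0.4, -0.1, 0.0]
grip_width: -0.0001
```

Request:
{"op": "jog_arm", "data": {
  "series": [
    {"jaw": 1,"tx": 0,"ty": 1,"tz": 0,"spin": 0},
    {"jaw": 1,"tx": 0,"ty": 1,"tz": 0,"spin": 0},
    {"jaw": 1,"tx": 0,"ty": 0,"tz": 0,"spin": 0}
  ]
}}

```text
t: 9.45
tcp_pos: [0.4169, 0.2495, 0.1091]
eef_rot: [-1.249, 1.147, -1.147]
ft_force: [-0.3, 0.4, 1.4]
grip_width: 0.0004
```

```bash
python3 - <<'E'
from h import *
a=cams.capture("wrist")["img"];cv2.imwrite("pics/w8.png",a)
b=cams.capture("side")["img"][180:290,290:410];cv2.imwrite("pics/s8.png",cv2.resize(b,None,fx=5,fy=5,interpolation=2))
print(bot.observe()["ft_force"])
E
```

```text
[-0.47282602  0.51484325  1.27449778]
```

View pics/s8.png

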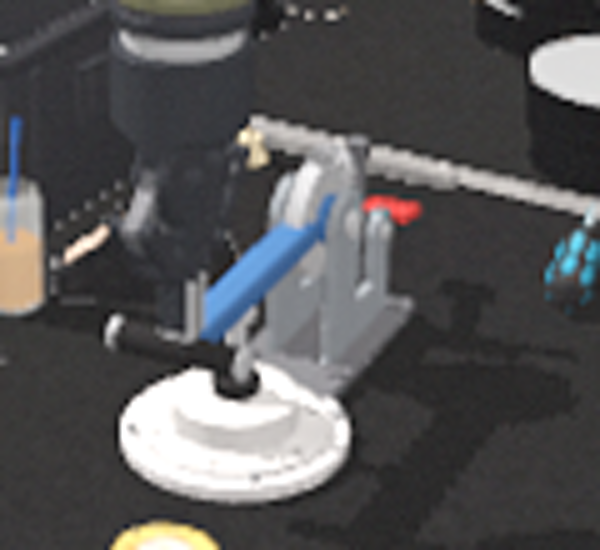

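View pics/w8.png

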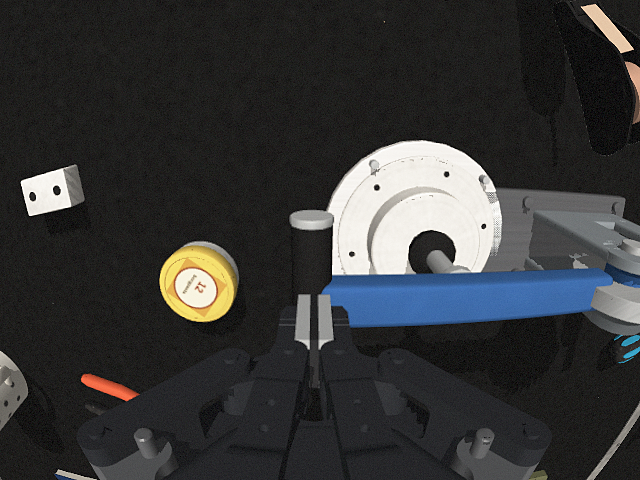

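The pad is at or nearly on the lid (side crop (237,380)). I'll push on gently until the force rises.

Request:
{"op": "jog_arm", "data": {
  "series": [
    {"jaw": 1,"tx": 0,"ty": 1,"tz": 0,"spin": 0},
    {"jaw": 1,"tx": 0,"ty": 0.5,"tz": 0,"spin": 0},
    {"jaw": 1,"tx": 0,"ty": 0,"tz": 0,"spin": 0}
  ]
}}

```text
t: 9.8
tcp_pos: [0.417, 0.2495, 0.1082]
eef_rot: [-1.249, 1.147, -1.147]
ft_force: [-1.7, -1.7, 7.3]
grip_width: -0.0005
```

Request:
{"op": "jog_arm", "data": {
  "series": [
    {"jaw": 1,"tx": 0,"ty": 0.5,"tz": 0,"spin": 0},
    {"jaw": 1,"tx": 0,"ty": 0.5,"tz": 0,"spin": 0},
    {"jaw": 1,"tx": 0,"ty": 0,"tz": 0,"spin": 0}
  ]
}}

```text
t: 10.05
tcp_pos: [0.417, 0.2496, 0.1081]
eef_rot: [-1.248, 1.147, -1.147]
ft_force: [-3.8, -2.7, 14.8]
grip_width: 0.0002
```

Contact: the force went from 7 to 15 N with only 0.1 mm of travel, at the expected z ≈ 0.108. I'll retreat straight up.

Request:
{"op": "jog_arm", "data": {
  "series": [
    {"jaw": 1,"tx": 0,"ty": -5,"tz": 0,"spin": 0},
    {"jaw": 1,"tx": 0,"ty": -20,"tz": 0,"spin": 0},
    {"jaw": 1,"tx": 0,"ty": -35,"tz": 0,"spin": 0},
    {"jaw": 1,"tx": 0,"ty": -35,"tz": 0,"spin": 0},
    {"jaw": 1,"tx": -10,"ty": -30,"tz": 0,"spin": 0}
  ]
}}

```text
t: 10.47
tcp_pos: [0.4162, 0.2587, 0.2333]
eef_rot: [-1.248, 1.148, -1.149]
ft_force: [1.1, 0.3, 0.0]
grip_width: 0.0002
```

Request:
{"op": "jog_arm", "data": {
  "series": [
    {"jaw": 1,"tx": -35,"ty": 0,"tz": 0,"spin": 0},
    {"jaw": 1,"tx": -35,"ty": 0,"tz": 0,"spin": 0},
    {"jaw": 1,"tx": 0,"ty": 0,"tz": 0,"spin": 0},
    {"jaw": 1,"tx": 0,"ty": 0,"tz": 0,"spin": 0}
  ]
}}

```text
t: 10.8
tcp_pos: [0.4103, 0.3309, 0.2315]
eef_rot: [-1.249, 1.145, -1.145]
ft_force: [-0.2, 0.0, 0.1]
grip_width: -0.0003
```

```bash
python3 - <<'E'
from h import *
np.set_printoptions(precision=4,suppress=True)
print(bot.observe()["tcp_pos"],bot.observe()["ft_force"])
a=cams.capture("wrist")["img"];cv2.imwrite("pics/w9.png",a)
for n in("side","top"):
    c=cams.capture(n);P=cloud(c);hsv=cv2.cvtColor(c["img"],cv2.COLOR_BGR2HSV)
    bl=(hsv[...,0]>95)&(hsv[...,0]<125)&(hsv[...,1]>120)&(abs(P[...,0]-.42)<.03)&(P[...,1]>.08)&(P[...,1]<.26)&(P[...,2]>.08)
    q=P[bl]; print(n,"blue",len(q),np.polyfit(q[:,1],q[:,2],1) if len(q)>9 else '')
    red=((hsv[...,0]<8)|(hsv[...,0]>172))&(hsv[...,1]>150)&(abs(P[...,0]-.44)<.05)&(abs(P[...,1]+.067)<.05)
    print("tab",np.median(P[red],0))
    for t in("lid","paste_tin"):
        for d in cams.trace(t,n)[:1]: print(t,np.array(d["location"]),np.median(P[d["mask"]&(c["range_z"]>0)],0))
    b=c["img"][180:290,290:410] if n=="side" else c["img"][160:340,270:510]
    cv2.imwrite(f"pics/{n}9.png",cv2.resize(b,None,fx=5 if n=="side" else 3.3,fy=5 if n=="side" else 3.3,interpolation=2))
E
```

```text
[0.4103 0.3309 0.2315] [-0.1871  0.0149  0.0843]
side blue 241 [0.0081 0.1043]
tab [ 0.4312 -0.0636  0.0524]
lid [239.3 365.1] [0.3876 0.6565 0.0141]
paste_tin [318.6 296.4] [0.3736 0.3442 0.0222]
top blue 424 [0.0015 0.1081]
tab [ 0.4414 -0.0658  0.0539]
lid [344.6 255.6] [0.4292 0.1639 0.0168]
paste_tin [280.5 282.1] [0.3743 0.329  0.0239]
```

View pics/side9.png

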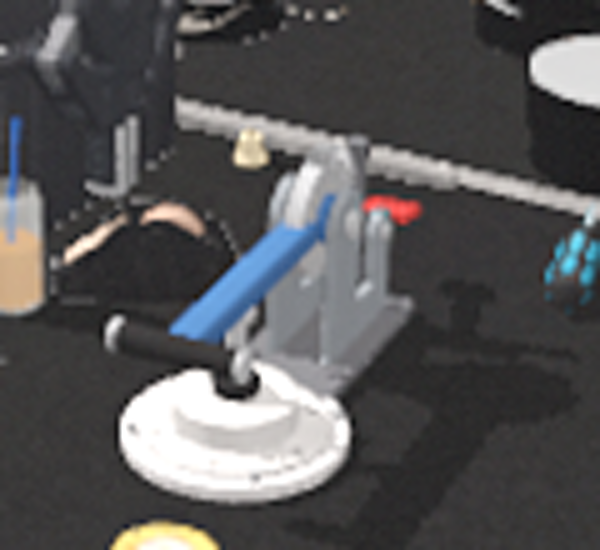

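View pics/top9.png

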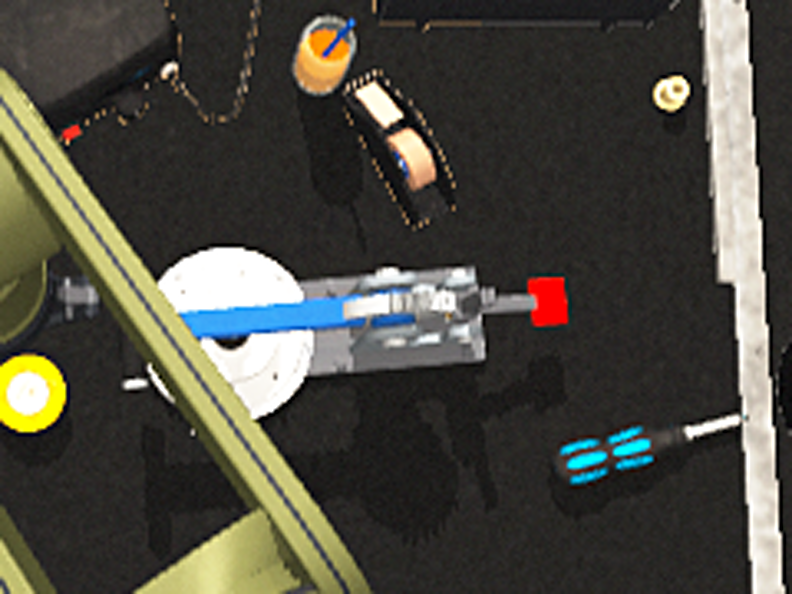

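The blue arm is level (slope about 0.00 to 0.01 rad) with the pad on the lid. The tab is down at z ≈ 0.053. The tin, bush, screwdriver and lid are unmoved and the robot is clear, so I'm handing in.

```bash
python3 -c "
from station import bot
print(bot.hand_in())"
```

```text
the job is handed in; nothing more can be done
None
```

The job is done and handed in. I pressed the red tab down to its stop, let go and saw that it stayed free, then pushed the black handle down until the pad rested on the small lid.

**Tab:** it reached its stop at z ≈ 0.054 m with about 24 N. After release it stayed down, at z ≈ 0.052 to 0.054 m.

**Blue arm:** at the end of the push the force rose from 7 to 15 N with almost no travel, which I took as the pad being on the lid. After I backed off, the arm measured level (0.0015 to 0.008 rad).

**Other items:** the lid, tin, bush and screwdriver look unmoved in the last pictures. The robot was clear of everything with about 0 N on the wrist. The clock stood at 10.8 s after the last move.

**Checks that disagreed:** in the last side view the network's best "lid" was the larger look-alike, so I did not use that result. The top view's lid position was skewed because the robot arm covered part of the lid, so for the lid I relied on the pictures.

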